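# Flange plate under the loupe

### The job

Take the steel plate out of the wooden rack and slide it upright, fully home, into the slot of the dark steel inspection block, and let go of it. Then pick up the loupe by its handle and hold it level with its lens centred over the plate's upper edge, at the focal height shown by the pointer on the block's post, with the loupe touching nothing but the gripper. Finish while still holding it there, steady; never let the loupe touch the plate, do not shift the pointer, and leave the other parts on the bench where they are.

Things in the scene. Friction and masses are not known exactly. Their poses are not given: they have to be found in the camera images.
- plate_mid (a point): Centre of the loose steel plate, a flat slab 50 wide (its x axis) x 8 thick (its y axis) x 70 tall (its z axis, up), about 0.2 kg, with dark bolt-hole discs on its faces. It starts standing upright in one of the rack's two slots, sunk 25 mm, so 45 mm stands free. Either way round is fine.
- plate_top (a point): Middle of that plate's upper edge, 35 mm above its centre.
- rack: Fixed wooden rack, 80 (x) x 94 (y) x 35 mm tall, on the bench; origin at the centre of its underside. Two slots lie along its x axis, 22 mm to either side of its centre along y, each 53 x 11 mm and 25 mm deep; one holds the plate.
- fixture: Fixed dark steel inspection block 150 (x) x 80 (y) x 35 mm tall. Origin on the bench directly below the centre of the slot; the block reaches from 45 mm behind (-x) to 105 mm ahead (+x) of it. A 10 mm round post stands 90 mm ahead along its x axis, its top 219 mm above the bench.
- slot (a point): Centre of the slot's mouth, on the block's top face 35 mm above the bench. The slot is 53 mm along the block's x, 10.4 mm along y, 28 mm deep, its mouth square-edged with no lead-in; a plate fully home has its centre 7 mm and its top edge 42 mm above this mouth.
- pointer (a point): Tip of the small brass pointer (5 mm thick) on a brass collar of 22 mm diameter clamped by friction on the post; it points back towards the slot from 61 mm ahead of the slot's centre. Its height is the focal height, 38 to 98 mm above the seated plate's upper edge, different each time.
- handle (a point): Centre of the loupe's handle, a straight black bar 90 long (its x axis) x 18 wide (y) x 20 mm tall (z, up). The loupe lies flat on the bench, about 0.13 kg, its centre of mass about 20 mm from here towards the lens.
- lens (a point): Centre of the loupe's lens, 75 mm ahead of the handle's centre along the loupe's x axis and at the same height. The black rim round it is 60 mm across and 20 mm tall. The lens's z axis is the loupe's upright.
- wheel: Bystander: aluminium compressor wheel, 60 mm across, 40 mm tall; origin under its centre.
- socket: Bystander: big steel socket, 60 mm across, 55 mm tall; origin under its centre.
- wrench: Bystander: steel wrench, 170 mm long, lying between the block and the robot; origin under its middle.
- driver: Bystander: screwdriver, 190 mm long, lying at the left; origin under its middle.
- vband: Bystander: steel clamp ring, 84 mm across, 14 mm tall, lying at the right; origin under its centre.
- jar: Bystander: amber glass jar, 60 mm across, 85 mm tall, at the back; origin under its centre.
Things that resemble listed ones, but are neither listed nor needed, are in the scene too. Leave any turquoise look-alike of the part that bears plate_mid alone. Of the things shaped like the part that bears handle, the black one is meant.

How it is judged:
By the outcome, as a careful person would: the job done as asked, in the order asked, and still so for the second after the job is handed in, while the arm keeps its last pose, push and grip.
It also fails if it takes over 72 s, if anything falls off the work surface, if the arm or the gripper's body presses on something with over 40 N, if the wrist force passes 120 N, or if a joint passes its speed limit or range.

### The arm

A 7-joint arm with a two-finger parallel gripper is mounted at the origin on the work surface. World frame = base frame: x ahead of the robot, y to its left, z up, the work surface at z = 0. Lengths are in m, angles in rad, forces in N, time in s.
With the tool pointing down it reaches from about 0.4 to 0.875 m from the base axis. Payload 19.3 kg.
Tool frame: the origin (TCP) lies where the fingers leave the gripper's body, on its centre line; the fingertips stand bot.tip_reach ahead of it and the grasp point (between the pads) lies 54 mm ahead of it (bot.tip_reach is the distance from the TCP to the fingertips, in m); z points along the fingers, y is the line along which they close (so a half turn about z gives the same grasp; the last joint's range is limited). The gripper opens to 85 mm and grips with 20 to 120 N. Pads are 22 mm wide; open, the fingers measure 114 mm over their backs; the gripper's body (76 mm by 85 mm) begins 54 mm behind the grasp point. The pads swing forward as they close: fully open they stand 13 mm farther back than shut.
Start: joints at [-1.259, 0.521, -0.036, 1.599, 0.021, 1.021, -0.113], TCP at [0.233, 0.58, 0.304] pointing down, gripper open.
Joint ranges: [-2.91, 2.91], [-0.3, 2.13], [-1.5, 1.42], [0.17, 2.43], [-1.26, 4.41], [0.16, 1.93], [-2.52, 2.52]. Speed limits (rad/s): [1.89, 1.89, 2.39, 2.39, 3.01, 3.01, 3.01].

### API

Orientations are given as [roll, pitch, yaw] about the fixed x, y, z axes, in that order (R = Rz(yaw) Ry(pitch) Rx(roll)).
In Python, from workcell import bot gives the robot as it stands. The module is installed in compiled form; this text tells all that it offers.
- The arm moves only by the shell command python3 -m jog 'ROWS' [FORCE]. ROWS is JSON, a list that holds one entry, the list of rows, each a list of 7 numbers: the shift along the tool's x, y, z in mm, then the turn, a rotation vector about the tool's x, y, z in rad, then the opening, from 0 (shut) to 1 (fully open). In form: [[[tx, ty, tz, wx, wy, wz, fingers], ...]]. A call has 1 to 5 rows; each row shifts and turns the commanded pose from where the row before left it, along the tool's axes as they then stand; what a row does not reach is not made up. A row lasts 1/10 s, in which the tool goes at most 50 mm and 8.59 degrees, less where a joint would pass 70% of its speed; a pose out of reach is approached as far as the arm can. A call is refused whole if a number of a shift passes 50 or a number of a turn 0.15, either way. A call with a gripper value outside its range is refused whole. The fingers move at their own pace and stop on an object; FORCE is the grip in N (left out, the last holds). Time passes only in rows, so rows that do not move let the fingers close. It gives the time, the measured TCP pose, the force, the opening and the grip force at its end, in the units of the state.
- bot.observe(): the state, without advancing time (a new reading comes with each control period).
- bot.grab_frame(name): name is "scene" or "top"; returns a dict with "img" (384x512x3 uint8, red, green, blue), "intrinsics" (3x3 intrinsics, pixels), "k1" (the pictures are not rectified: a ray, as slopes to the right and down, at radius r is drawn at 1 + k1 r^2 times it, then the intrinsics apply), "R" (3x3) and "t" (3): a world point X has camera coordinates R X + t. Camera axes: x right, y down, z forward; pixel columns grow to the right and rows downward; lengths in m; the calibration is good to about 2 mm. A picture is of the moment at which its call begins. There is no depth.
- bot.job_done(): hands the job in; it is judged then, once.
Trained networks look in a picture, given as the dict that the camera call returned (one of the last four; its "shot" number tells which), for a name from the list of things; names that differ only in an ending like _2 or _b are one class to them, and where a whole thing is asked for, a point or a joint stands for the part that bears it (a point fixed in the world has none). Each returns a list of dicts, best first, with "conf" (0 to 1); they miss things now and then, are a little off and sometimes report something else, mostly with a low value. They report only what shows in the picture. A call takes as long as a camera call. They do not tell look-alikes from the thing itself.
- bot.trace(query, picture): "region" (384x512 bool, what is visible of it).
- bot.spot_point(query, picture): "xyz" ([x, y, z] in m, in world coordinates, good to about 4 mm: a listed point, or the origin of a listed thing).
The state is a dict: "clock": time; "qpos": joint angles; "qd": joint speeds; "joint_efforts": joint torques, N m; "position": TCP position; "tool_rot": TCP orientation; "force": force on the tool from outside, world axes, zero at the start; "moment": the same for the moment, N m; "grip_width": finger opening in m; "finger_force": force on a finger pad.
Only numpy, scipy, OpenCV 4.12 (cv2) and the standard library are available. Lean on these libraries where they do the work, as an engineer would, in place of code of your own. Each camera call takes 0.05 s, during which the arm holds its last target. There are 200 camera calls.

## Working session

There is one attempt and no reset: what is moved stays moved. The work goes in short steps, Python scripts to look and compute and a shell command to move; the robot and the scene stay as the last step left them, time stands still between calls to the robot, and variables do not carry over. Pictures are saved under pics/ and viewed, at most 10 in all, crops included, and the job is handed in when it is done.

```bash
mkdir -p pics; ls; cat > h.py <<'E'
from workcell import bot
import numpy as np, cv2
from scipy.spatial.transform import Rotation as Ro
def shot(n,name=None):
    p=bot.grab_frame(n)
    if name: cv2.imwrite('pics/'+name+'.png',p['img'][:,:,::-1])
    return p
def proj(p,X):
    X=np.atleast_2d(X); c=X@np.array(p['R']).T+np.array(p['t']); s=c[:,:2]/c[:,2:]
    s=s*(1+p['k1']*(s**2).sum(1,keepdims=True)); K=np.array(p['intrinsics'])
    return s@K[:2,:2].T+K[:2,2]
def ray(p,uv):
    K=np.array(p['intrinsics']); d=np.linalg.solve(K[:2,:2],np.array(uv,float)-K[:2,2]); s=d.copy()
    for _ in range(20): s=d/(1+p['k1']*(s@s))
    R=np.array(p['R']); return -R.T@np.array(p['t']), R.T@np.array([s[0],s[1],1])
def atz(p,uv,z):
    o,d=ray(p,uv); return o+d*(z-o[2])/d[2]
E
python3 - <<'E'
from h import *
s=bot.observe(); print({k:np.round(v,3).tolist() for k,v in s.items()}, bot.tip_reach)
for n in ("scene","top"):
    p=shot(n,n+'0'); print(n,np.round(-np.array(p['R']).T@p['t'],3), np.round(p['R'],2).tolist())
    for q in "plate_mid plate_top rack fixture slot pointer handle lens wheel socket wrench driver vband jar".split():
        for r in bot.spot_point(q,p)[:3]: print(q,round(float(r['conf']),2),np.round(r['xyz'],3),np.round(proj(p,r['xyz'])[0]))
E
```

```text
pics
{'clock': 0.0, 'qpos': [-1.259, 0.522, -0.036, 1.6, 0.021, 1.021, -0.113], 'qd': [-0.0, -0.001, 0.001, -0.0, 0.001, -0.001, -0.001], 'joint_efforts': [-0.002, -92.71, 1.979, -36.992, 0.018, 0.008, -0.0], 'position': [0.233, 0.58, 0.303], 'tool_rot': [-3.14, 0.0, 2.76], 'force': [0.38, 0.125, -0.181], 'moment': [0.029, -0.028, -0.019], 'finger_force': 0.0, 'grip_width': 0.085} 0.0726
scene [ 1.323 -0.526  1.072] [[0.56, 0.83, -0.02], [0.57, -0.4, -0.72], [-0.6, 0.39, -0.7]]
plate_mid 0.64 [ 0.466 -0.247  0.046] [175. 244.]
plate_mid 0.52 [ 0.451 -0.148  0.032] [203. 229.]
plate_mid 0.5 [ 0.7   -0.279  0.001] [207. 318.]
plate_top 0.61 [ 0.468 -0.245  0.08 ] [174. 236.]
plate_top 0.54 [ 0.456 -0.153  0.075] [201. 220.]
rack 0.58 [ 0.467 -0.264 -0.002] [172. 257.]
fixture 0.64 [0.562 0.064 0.001] [284. 229.]
slot 0.91 [0.569 0.065 0.034] [286. 222.]
pointer 0.41 [0.629 0.066 0.139] [300. 209.]
handle 0.9 [0.446 0.321 0.011] [325. 173.]
handle 0.57 [0.267 0.396 0.01 ] [309. 138.]
lens 0.65 [0.521 0.327 0.008] [341. 185.]
lens 0.56 [0.308 0.33  0.013] [302. 150.]
lens 0.46 [ 0.698 -0
[... 782 characters left out ...]
6  0.038] [230. 188.]
pointer 0.48 [0.622 0.066 0.14 ] [227. 161.]
handle 0.81 [0.446 0.323 0.014] [143. 225.]
handle 0.76 [0.269 0.397 0.009] [116. 283.]
lens 0.85 [0.52  0.329 0.006] [143. 202.]
lens 0.75 [0.309 0.336 0.009] [136. 270.]
lens 0.64 [ 0.682  0.302 -0.   ] [156. 153.]
wheel 0.69 [ 0.7   -0.279 -0.   ] [337. 153.]
wheel 0.24 [ 0.464 -0.241  0.081] [331. 222.]
socket 0.75 [ 0.68   0.299 -0.002] [157. 154.]
socket 0.16 [ 0.464 -0.241  0.051] [329. 224.]
wrench 0.82 [ 0.433 -0.003  0.001] [249. 234.]
wrench 0.46 [ 0.46  -0.241  0.048] [329. 225.]
driver 0.89 [ 0.492  0.479 -0.003] [ 97. 210.]
vband 0.69 [ 0.53  -0.473 -0.   ] [398. 207.]
jar 0.93 [ 0.758  0.121 -0.001] [214. 132.]
```

```bash
python3 - <<'E'
from h import *
a=cv2.imread('pics/scene0.png')[130:330,90:410]; b=cv2.imread('pics/top0.png')[120:300,80:400]
cv2.imwrite('pics/v1.png',cv2.resize(a,None,fx=2.5,fy=2.5,interpolation=cv2.INTER_CUBIC)); cv2.imwrite('pics/v2.png',cv2.resize(b,None,fx=2.5,fy=2.5,interpolation=cv2.INTER_CUBIC))
E
```

```text
(no output)
```

View pics/v1.png

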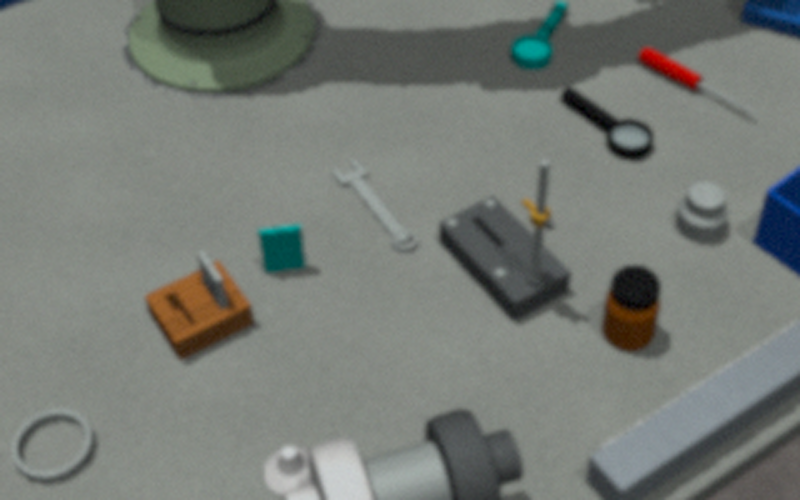

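View pics/v2.png

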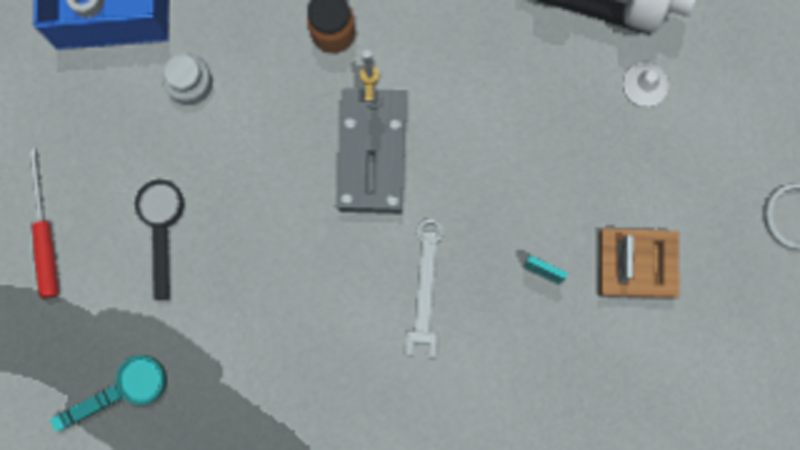

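The scene picture shows the steel plate in the rack's left slot (v1 212,280), with the turquoise look-alike loose beside it (283,248). The black loupe is at (610,120), and the block has its brass pointer at (538,210). The top picture agrees: plate at v2 (627,258), slot (371,172), handle (161,262). Next I'll fit yaw and position from the masks.

```bash
cat > fit.py <<'E'
from h import *
from scipy.optimize import minimize
def hull(img,p,X,S):
    h=cv2.convexHull((proj(p,X)*S*16+ (S/2-.5)*16).astype(np.int32)); cv2.fillConvexPoly(img,h,1,shift=4)
def box(x0,x1,y0,y1,z0,z1): return np.array([[x,y,z] for x in(x0,x1) for y in(y0,y1) for z in(z0,z1)],float)
def cyl(x,y,r,z0,z1):
    a=np.linspace(0,2*np.pi,24,endpoint=False); return np.array([[x+r*np.cos(t),y+r*np.sin(t),z] for t in a for z in(z0,z1)])
def place(X,q):
    c,s=np.cos(q[2]),np.sin(q[2]); return X@np.array([[c,s,0],[-s,c,0],[0,0,1]])+[q[0],q[1],0]
def fit(parts,obs,q0,S=4):
    """obs: list of (picture, mask)"""
    big=[cv2.resize(m.astype(np.float32),None,fx=S,fy=S,interpolation=cv2.INTER_LINEAR)>.5 for _,m in obs]
    def cost(q):
        c=0
        for (p,_),m in zip(obs,big):
            im=np.zeros(m.shape,np.uint8)
            for X in parts: hull(im,p,place(X,q),S)
            c+=1-(im.astype(bool)&m).sum()/(im.astype(bool)|m).sum()
        return c
    q0=np.array(q0,float); sim=np.vstack([q0]+[q0+d for d in np.diag([.006,.006,.08])])
    r=minimize(cost,q0,method='Nelder-Mead',options=dict(initial_simplex=sim,xatol=1e-4,fatol=1e-5))
    return r.x,r.fun/len(obs)
def best(q,p,near):
    rs=bot.trace(q,p); uv=proj(p,near)[0]
    f=lambda r: np.linalg.norm(np.argwhere(r['region']).mean(0)[::-1]-uv)
    return min(rs,key=f)['region']
E
python3 - <<'E'
from fit import *
P=[shot('scene'),shot('top')]
jobs={'fixture':([box(-.045,.105,-.04,.04,0,.035),cyl(.09,0,.005,.035,.219),cyl(.09,0,.011,.13,.15)],[.566,.062,0]),
'rack':([box(-.04,.04,-.047,.047,0,.035)],[.465,-.264,0]),
'plate_mid':([box(-.025,.025,-.004,.004,.035,.080)],[.464,-.242,0]),
'handle':([box(-.045,.045,-.009,.009,0,.02),cyl(.075,0,.03,0,.02)],[.446,.322,0.05])}
for k,(parts,q0) in jobs.items():
    o=[(p,best(k,p,[q0[0],q0[1],.03])) for p in P]
    for sel in (o,o[:1],o[1:]): x,c=fit(parts,sel,q0); print(k,np.round(x,4),round(c,3))
# slot: dark blob inside the block's top face, top camera
for p in P:
    for q in ('slot','pointer'): print(q,[(round(float(r['conf']),2),np.round(r['xyz'],4)) for r in bot.spot_point(q,p)])
E
```

```text
fixture [ 0.5669  0.0662 -0.0091] 0.068
fixture [0.5687 0.0635 0.0095] 0.049
fixture [0.5663 0.0674 0.0007] 0.052
rack [ 0.4648 -0.2659 -0.0053] 0.159
rack [ 0.4672 -0.2671 -0.0214] 0.134
rack [ 4.638e-01 -2.652e-01 -1.000e-04] 0.154
plate_mid [ 0.4616 -0.2424 -0.0643] 0.237
plate_mid [ 0.4707 -0.2459 -0.0762] 0.111
plate_mid [ 0.4613 -0.2414 -0.0026] 0.086
handle [0.4483 0.3204 0.0874] 0.138
handle [0.449  0.3217 0.0348] 0.095
handle [0.4485 0.3215 0.1264] 0.148
slot [(0.75, array([0.5685, 0.0649, 0.0338])), (0.4, array([ 0.5335, -0.4742,  0.0021]))]
pointer [(0.71, array([ 0.4646, -0.2445,  0.0777])), (0.62, array([0.6308, 0.0674, 0.1324]))]
slot [(0.97, array([0.5665, 0.0588, 0.0362]))]
pointer [(0.61, array([0.6225, 0.0633, 0.1423]))]
```

```bash
cat > edge.py <<'E'
from fit import *
def avg(n,k=6):
    ps=[bot.grab_frame(n) for _ in range(k)]; p=dict(ps[-1]); p['f']=np.mean([q['img'].astype(np.float32).mean(2) for q in ps],0); return p
def rect(x0,x1,y0,y1,z): 
    c=np.array([[x0,y0,z],[x1,y0,z],[x1,y1,z],[x0,y1,z]]); return [(c[i],c[(i+1)%4]) for i in range(4)]
def efit(p_list,segs,q0,d=(.006,.006,.06),sig=1.0,fixyaw=None):
    G=[]
    for p in p_list:
        g=cv2.GaussianBlur(p['f'],(0,0),sig); G.append((cv2.Sobel(g,cv2.CV_32F,1,0),cv2.Sobel(g,cv2.CV_32F,0,1)))
    t=np.linspace(.04,.96,40)[:,None]
    def cost(q):
        if fixyaw is not None: q=[q[0],q[1],fixyaw]
        c=0
        for p,(gx,gy) in zip(p_list,G):
            for a,b in segs:
                uv=proj(p,place(a+(b-a)*t,q)).astype(np.float32); e=uv[-1]-uv[0]; e/=np.linalg.norm(e); L=np.linalg.norm(uv[-1]-uv[0])
                mx,my=uv[:,0].reshape(1,-1),uv[:,1].reshape(1,-1)
                s=(-e[1]*cv2.remap(gx,mx,my,1)+e[0]*cv2.remap(gy,mx,my,1)).mean()
                c-=L*abs(s)
        return c
    best=None
    for sx in(-.5,0,.5):
        for sw in (-1,0,1):
            q=np.array(q0,float)+[d[0]*sx,d[1]*sx,d[2]*sw*.6]
            r=minimize(cost,q,method='Nelder-Mead',options=dict(initial_simplex=np.vstack([q]+[q+v for v in np.diag(d)*.7]),xatol=5e-5))
            if best is None or r.fun<best.fun: best=r
    return best.x,best.fun
E
python3 - <<'E'
from edge import *
P=[avg('scene'),avg('top')]
FX=rect(-.045,.105,-.04,.04,.035); SL=rect(-.0265,.0265,-.0052,.0052,.035)
RK=rect(-.04,.04,-.047,.047,.035); PT=rect(-.025,.025,-.004,.004,.080)
for n,s,q in (('fix',FX,[.567,.063,0]),('slot',SL,[.567,.063,0]),('fix+slot',FX+SL,[.567,.063,0]),('rack',RK,[.465,-.264,0]),('plate',PT,[.464,-.243,0])):
    print(n,[ (np.round(x,4).tolist(),round(float(f))) for x,f in (efit(P,s,q),efit(P[:1],s,q),efit(P[1:],s,q))])
cv2.imwrite('pics/avg.png',np.hstack([cv2.resize(p['f'][int(c[1])-40:int(c[1])+40,int(c[0])-40:int(c[0])+40],None,fx=5,fy=5,interpolation=cv2.INTER_CUBIC) for p in P for c in [proj(p,[.58,.06,.08])[0]]]))
E
```

```text
fix [([0.5678, 0.0647, -0.0083], -20975), ([0.5682, 0.0632, -0.0108], -10066), ([0.5677, 0.0654, -0.0013], -11357)]
slot [([0.5683, 0.0627, 0.0642], -3158), ([0.5683, 0.0625, 0.0018], -2276), ([0.5681, 0.0679, -0.1163], -1302)]
fix+slot [([0.5677, 0.0644, -0.0043], -24060), ([0.5685, 0.0628, -0.0057], -12321), ([0.5677, 0.0655, -0.0025], -12521)]
rack [([0.4677, -0.2664, 0.0006], -15597), ([0.4685, -0.2735, -0.0223], -8651), ([0.4591, -0.2573, 0.0015], -9435)]
plate [([0.4656, -0.2436, -0.0424], -8480), ([0.4685, -0.2455, -0.0664], -2492), ([0.4647, -0.2433, -0.0133], -6648)][ WARN:0@10.032] global loadsave.cpp:1063 imwrite_ Unsupported depth image for selected encoder is fallbacked to CV_8U.
```

View pics/avg.png

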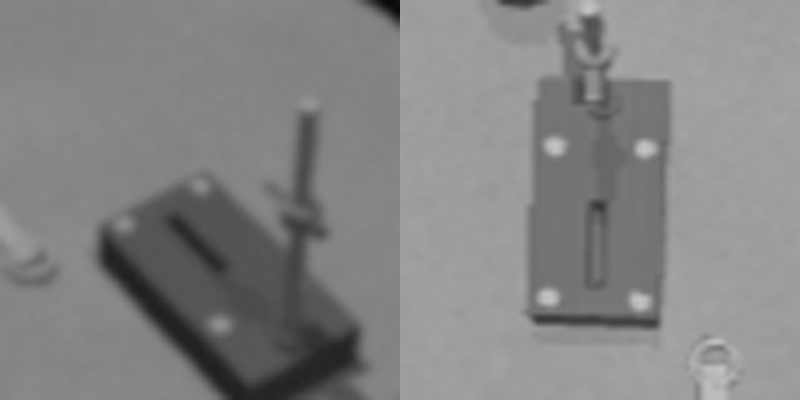

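Averaged crops show the block's slot clearly (left 195,243; right 596,245), aligned with world x within about 0.01 rad. The slot is near (0.568, 0.064) and the plate near (0.465, -0.243). I'll move above the plate.

```bash
python3 -m jog '[[[-48,-13,0,0,0,-0.127,0.55],[-46,-19,0,0,0,-0.127,0.55],[-43.5,-25,0,0,0,-0.127,0.55],[-36,-33,0,0,0,0,0.55],[-36,-33,0,0,0,0,0.55]]]' 
python3 -m jog '[[[-36,-33,0,0,0,0,0.55],[0,-45,0,0,0,0,0.55],[0,-45,0,0,0,0,0.55],[0,-45,0,0,0,0,0.55],[0,-45,0,0,0,0,0.55]]]' 
python3 -m jog '[[[0,-45,0,0,0,0,0.55],[0,-45,0,0,0,0,0.55],[0,-45,0,0,0,0,0.55],[0,-45,0,0,0,0,0.55],[0,-45,0,0,0,0,0.55]]]' 
python3 -m jog '[[[0,-45,20,0,0,0,0.55],[0,-45,20,0,0,0,0.55],[0,-45,20,0,0,0,0.55],[0,-45,20,0,0,0,0.55],[0,-45,20,0,0,0,0.55]]]'
```

```text
clock: 3.3
position: [0.4255, 0.4222, 0.304]
tool_rot: [3.141, 0.0, 3.141]
force: [0.3, 1.3, 0.8]
grip_width: 0.047
finger_force: 0.0
clock: 3.8
position: [0.4597, 0.2089, 0.304]
tool_rot: [3.142, 0.0, 3.141]
force: [1.7, -0.2, 0.1]
grip_width: 0.047
finger_force: 0.0
clock: 4.3
position: [0.4594, -0.0161, 0.3042]
tool_rot: [3.142, 0.001, 3.141]
force: [1.1, -0.3, -0.5]
grip_width: 0.047
finger_force: 0.0
clock: 4.8
position: [0.4594, -0.2411, 0.2033]
tool_rot: [-3.141, 0.001, 3.141]
force: [0.9, 0.0, 0.4]
grip_width: 0.047
finger_force: 0.0
```

```bash
python3 -m jog '[[[-3,-1,20,0,0,0,0.55],[-3,-1,20,0,0,0,0.55],[0,0,20,0,0,0,0.55],[0,0,20,0,0,0,0.55],[0,0,0,0,0,0,0.4]]]' 30
python3 -m jog '[[[0,0,0,0,0,0,0.2],[0,0,0,0,0,0,0],[0,0,0,0,0,0,0],[0,0,0,0,0,0,0],[0,0,0,0,0,0,0]]]' 30
```

```text
clock: 5.3
position: [0.4647, -0.2409, 0.122]
tool_rot: [3.14, -0.003, 3.141]
force: [0.4, 0.2, 0.5]
grip_width: 0.0349
finger_force: 0.0
clock: 5.8
position: [0.4659, -0.242, 0.1248]
tool_rot: [-3.14, 0.002, 3.14]
force: [-0.7, -4.6, 5.2]
grip_width: 0.0076
finger_force: 32.2
```

```bash
python3 -m jog '[[[0,0,-10,0,0,0,0],[0,0,-20,0,0,0,0],[0,0,-25,0,0,0,0],[0,0,-25,0,0,0,0],[0,0,-20,0,0,0,0]]]' 70
python3 -m jog '[[[-14,40,0,0,0,0,0],[-14,40,0,0,0,0,0],[-14,40,0,0,0,0,0],[-14,40,0,0,0,0,0],[-14,40,0,0,0,0,0]]]'
python3 -m jog '[[[-14,40,0,0,0,0,0],[-14,40,0,0,0,0,0],[-4,27,10,0,0,0,0],[0,0,10,0,0,0,0],[0,0,10,0,0,0,0]]]'
python3 -m jog '[[[0,0,0,0,0,0,0],[0,0,0,0,0,0,0]]]'
python3 - <<'E'
from edge import *
s=bot.observe(); print(np.round(s['position'],4),np.round(s['tool_rot'],4),np.round(s['force'],1))
P=[avg('scene',8),avg('top',8)]; T=s['position']
for p in P:
  for q in('plate_mid','plate_top','slot'): print(q,[(round(float(r['conf']),2),np.round(r['xyz'],4)) for r in bot.spot_point(q,p)][:2])
b=T[2]-.1135
FX=rect(-.045,.105,-.04,.04,.035)
for z in (b,):
  x0,x1=-.025,.025; y=.004
  E=[(np.array([sx,sy,z+.002]),np.array([sx,sy,z+.03])) for sx in(x0,x1) for sy in (-y,y)]
  E+=[(np.array([x0,sy,z]),np.array([x1,sy,z])) for sy in(-y,y)]
  print('plate',[np.round(efit([p],E,[T[0],T[1],0],fixyaw=0)[0],4) for p in P])
print('fix',[np.round(efit([p],FX,[.567,.064,0])[0],4) for p in P])
c=[]
for p in P:
  u=proj(p,[.57,.064,.09])[0].astype(int); f=p['f'][u[1]-40:u[1]+40,u[0]-40:u[0]+40]; c.append(cv2.resize(f,None,fx=5,fy=5,interpolation=cv2.INTER_CUBIC).clip(0,255).astype(np.uint8))
cv2.imwrite('pics/abv.png',np.hstack(c))
E
```

```text
clock: 6.3
position: [0.4656, -0.241, 0.2257]
tool_rot: [-3.142, 0.001, 3.141]
force: [-0.3, -0.1, -2.0]
grip_width: 0.0064
finger_force: 69.1
clock: 6.8
position: [0.5359, -0.0393, 0.2244]
tool_rot: [3.141, 0.0, 3.141]
force: [0.8, -0.4, -2.1]
grip_width: 0.0067
finger_force: 69.1
clock: 7.3
position: [0.5675, 0.0662, 0.1936]
tool_rot: [3.142, -0.0, -3.141]
force: [-0.8, -0.8, -2.5]
grip_width: 0.0068
finger_force: 69.2
clock: 7.5
position: [0.5677, 0.0645, 0.194]
tool_rot: [-3.141, -0.0, 3.139]
force: [0.1, -1.1, -0.8]
grip_width: 0.0067
finger_force: 69.1
[0.5677 0.0645 0.194 ] [-3.1412e+00 -4.0000e-04  3.1392e+00] [ 0.1 -1.1 -0.8]Traceback (most recent call last):
  File "<stdin>", line 5, in <module>
ValueError: only the last four pictures can be asked about
```

```bash
cat > chk.py <<'E'
from edge import *
s=bot.observe(); T=s['position']; print(np.round(T,4),np.round(s['tool_rot'],4),np.round(s['force'],1))
P=[avg('scene',4),avg('top',4)]
z=T[2]-.1135; FX=rect(-.045,.105,-.04,.04,.035)
x0,x1,y=-.025,.025,.004
E=[(np.array([sx,sy,z+.002]),np.array([sx,sy,z+.03])) for sx in(x0,x1) for sy in (-y,y)]+[(np.array([x0,sy,z]),np.array([x1,sy,z])) for sy in(-y,y)]
print('plate',[np.round(efit([p],E,[T[0],T[1],0],fixyaw=0)[0],4) for p in P])
print('fix',[np.round(efit([p],FX,[.567,.064,0])[0],4) for p in P])
c=[]
for p in P:
  u=proj(p,[.57,.064,.09])[0].astype(int); f=p['f'][u[1]-40:u[1]+40,u[0]-40:u[0]+40]; c.append(cv2.resize(f,None,fx=5,fy=5,interpolation=cv2.INTER_CUBIC).clip(0,255).astype(np.uint8))
cv2.imwrite('pics/abv.png',np.hstack(c))
E
python3 chk.py
```

```text
[0.5678 0.0657 0.1939] [-3.1416  0.      3.1408] [-0.2 -0.7 -1.7]
plate [array([0.5499, 0.0714, 0.0165]), array([ 0.5478, -0.0103,  0.3117])]
fix [array([ 0.5688,  0.0629, -0.0073]), array([0.5358, 0.0258, 0.2402])]
```

View pics/abv.png

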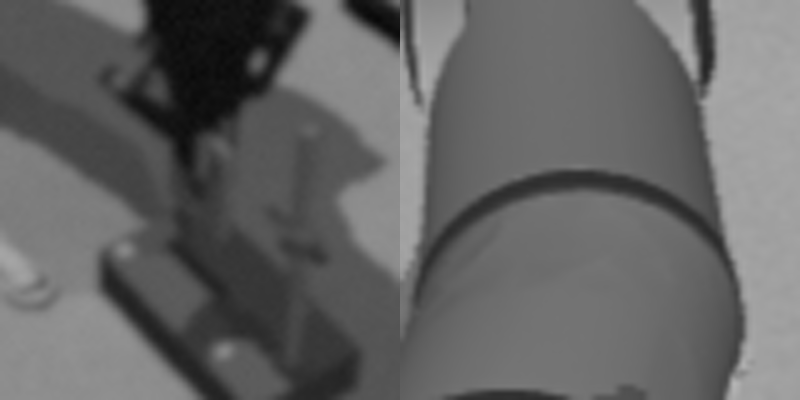

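The top camera is blocked by the arm here. The scene crop shows the plate's bottom hanging just above the slot, at about (195,200). I'll lower it near the mouth and look again.

```bash
python3 -m jog '[[[0,1.5,20,0,0,0,0],[0,0,15,0,0,0,0],[0,0,5,0,0,0,0],[0,0,0,0,0,0,0]]]'
python3 - <<'E'
from edge import *
p=avg('scene',8); s=bot.observe(); print(np.round(s['position'],4))
u=proj(p,[.568,.064,.06])[0].astype(int); f=p['f'][u[1]-20:u[1]+20,u[0]-27:u[0]+27]; f=(f-f.min())*255/(np.percentile(f,97)-f.min())
cv2.imwrite('pics/close.png',cv2.resize(f,None,fx=14,fy=14,interpolation=cv2.INTER_CUBIC).clip(0,255).astype(np.uint8))
print(u)
for q in ([.5685,.063,-.005],):
  print('slot mouth px in crop',np.round((proj(p,place(np.array([[-.0265,-.0052,.035],[.0265,-.0052,.035],[.0265,.0052,.035],[-.0265,.0052,.035]]),q))-u+[27,20])*14+6.5).tolist())
E
```

```text
clock: 9.1
position: [0.5675, 0.0671, 0.1535]
tool_rot: [-3.141, -0.001, 3.141]
force: [-0.2, 0.2, -0.9]
grip_width: 0.0065
finger_force: 69.1
[0.5679 0.0671 0.1543]
[285 216]
slot mouth px in crop [[291.0, 307.0], [439.0, 460.0], [479.0, 439.0], [330.0, 287.0]]
```

View pics/close.png

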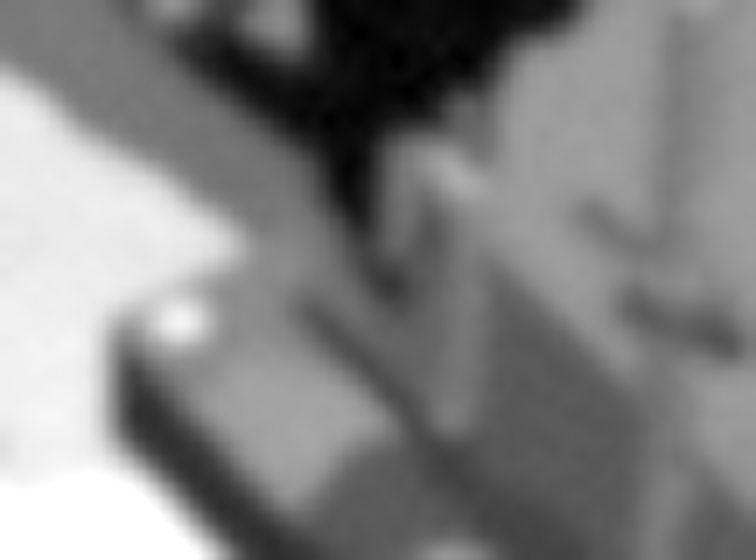

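The plate's near end face (455, 250–430) sits right above the slot's near end (about 455,455). I'll probe down gently.

```bash
python3 -m jog '[[[0,0,2,0,0,0,0],[0,0,2,0,0,0,0],[0,0,1,0,0,0,0],[0,0,1,0,0,0,0]]]'; python3 -m jog '[[[0,0,1,0,0,0,0],[0,0,0,0,0,0,0]]]'; python3 -m jog '[[[0,0,1,0,0,0,0],[0,0,0,0,0,0,0]]]'
```

```text
clock: 9.9
position: [0.5677, 0.067, 0.1477]
tool_rot: [-3.141, -0.0, 3.141]
force: [0.1, -1.5, -1.4]
grip_width: 0.0068
finger_force: 69.3
clock: 10.1
position: [0.5677, 0.067, 0.1467]
tool_rot: [-3.141, -0.0, 3.141]
force: [0.2, -2.2, -2.3]
grip_width: 0.0069
finger_force: 69.0
clock: 10.3
position: [0.5678, 0.067, 0.1458]
tool_rot: [-3.141, -0.0, 3.141]
force: [0.3, -1.8, -2.6]
grip_width: 0.0068
finger_force: 68.9
```

```bash
for i in 1 2; do :; done; python3 -m jog '[[[0,0,1,0,0,0,0],[0,0,1,0,0,0,0]]]'; python3 -m jog '[[[0,0,1,0,0,0,0],[0,0,1,0,0,0,0]]]'; python3 -m jog '[[[0,0,1,0,0,0,0],[0,0,1,0,0,0,0]]]'
```

```text
clock: 10.5
position: [0.5678, 0.067, 0.1439]
tool_rot: [-3.141, 0.0, 3.141]
force: [0.3, -2.7, -0.1]
grip_width: 0.0068
finger_force: 69.3
clock: 10.7
position: [0.5678, 0.067, 0.1418]
tool_rot: [-3.141, -0.0, 3.141]
force: [0.7, -3.4, 0.0]
grip_width: 0.0068
finger_force: 69.3
clock: 10.9
position: [0.5678, 0.067, 0.1398]
tool_rot: [-3.141, -0.0, 3.141]
force: [-0.2, -3.4, -0.3]
grip_width: 0.0069
finger_force: 69.4
```

It's in the slot. A slight -y side force means I should ease 0.5 mm that way while going down.

```bash
python3 -m jog '[[[0,-0.5,2,0,0,0,0],[0,0,2,0,0,0,0]]]'; python3 -m jog '[[[0,0,2,0,0,0,0],[0,0,2,0,0,0,0],[0,0,2,0,0,0,0],[0,0,2,0,0,0,0]]]'; python3 -m jog '[[[0,0,2,0,0,0,0],[0,0,2,0,0,0,0],[0,0,1,0,0,0,0]]]';python3 -m jog '[[[0,0,1,0,0,0,0],[0,0,0,0,0,0,0]]]'
```

```text
clock: 11.1
position: [0.5678, 0.0668, 0.1357]
tool_rot: [3.141, -0.0, 3.141]
force: [-0.4, -1.6, -1.0]
grip_width: 0.0068
finger_force: 69.2
clock: 11.5
position: [0.5678, 0.0668, 0.1277]
tool_rot: [3.141, -0.0, 3.141]
force: [-1.0, -0.6, -1.1]
grip_width: 0.0067
finger_force: 69.2
clock: 11.8
position: [0.5677, 0.0667, 0.1227]
tool_rot: [3.142, -0.0, 3.141]
force: [-0.2, 0.7, -2.2]
grip_width: 0.0067
finger_force: 69.2
clock: 12.0
position: [0.5678, 0.0667, 0.122]
tool_rot: [3.142, -0.0, 3.141]
force: [-1.9, -0.4, 0.6]
grip_width: 0.007
finger_force: 69.5
```

```bash
python3 -m jog '[[[0,0,1,0,0,0,0],[0,0,0,0,0,0,0]]]'; python3 -m jog '[[[0,0,1,0,0,0,0],[0,0,0,0,0,0,0]]]'
```

```text
clock: 12.2
position: [0.5679, 0.0666, 0.1219]
tool_rot: [3.141, 0.0, 3.141]
force: [-6.8, -0.1, 20.5]
grip_width: 0.0071
finger_force: 72.7
clock: 12.4
position: [0.5679, 0.0666, 0.1218]
tool_rot: [3.141, 0.001, 3.141]
force: [-13.5, -1.2, 40.2]
grip_width: 0.0066
finger_force: 75.8
```

```bash
python3 -m jog '[[[0,0,-2,0,0,0,0],[0,0,0,0,0,0,0.2],[0,0,0,0,0,0,0.4],[0,0,0,0,0,0,0.4],[0,0,0,0,0,0,0.4]]]'; python3 -m jog '[[[0,0,-10,0,0,0,0.4],[0,0,-20,0,0,0,0.4],[0,0,-30,0,0,0,0.4],[0,0,-40,0,0,0,0.4],[0,0,-40,0,0,0,0.4]]]'
python3 -m jog '[[[20,40,0,0,0,0,0.5],[20,40,0,0,0,0,0.5],[20,40,0,0,0,0,0.5],[20,40,0,0,0,0,0.5],[20,0,0,0,0,0,0.5]]]'
python3 - <<'E'
from edge import *
P=[avg('scene',4),avg('top',4)]
c=[]
for p in P:
  u=proj(p,[.57,.064,.08])[0].astype(int); f=p['f'][u[1]-40:u[1]+40,u[0]-40:u[0]+40]; c.append(cv2.resize(f,None,fx=5,fy=5,interpolation=cv2.INTER_CUBIC).clip(0,255).astype(np.uint8))
cv2.imwrite('pics/home.png',np.hstack(c))
PT=rect(-.025,.025,-.004,.004,.077); print('plate',[np.round(efit([p],PT,[.568,.065,0],d=(.003,.003,.03))[0],4) for p in P])
FX=rect(-.045,.105,-.04,.04,.035);print('fix',[np.round(efit([p],FX,[.568,.064,0])[0],4) for p in P])
H=[(np.array([-.045,s*.009,.02]),np.array([.043,s*.009,.02])) for s in(-1,1)]
for p in (shot('scene'),shot('top')):
  for q in('pointer','plate_mid','plate_top','handle','lens'): print(q,[(round(float(r['conf']),2),np.round(r['xyz'],4).tolist()) for r in bot.spot_point(q,p)][:3])
E
```

```text
clock: 12.9
position: [0.5677, 0.0667, 0.1217]
tool_rot: [-3.142, -0.0, 3.141]
force: [0.4, -0.0, 0.8]
grip_width: 0.034
finger_force: 0.0
clock: 13.4
position: [0.5675, 0.0665, 0.2639]
tool_rot: [-3.142, -0.0, 3.141]
force: [0.6, 0.3, -0.0]
grip_width: 0.0343
finger_force: 0.0
clock: 13.9
position: [0.4663, 0.2318, 0.2625]
tool_rot: [3.139, 0.0, -3.137]
force: [0.0, -0.2, -0.5]
grip_width: 0.0429
finger_force: 0.0
plate [array([ 0.5719,  0.0635, -0.031 ]), array([ 0.5661,  0.0665, -0.0166])]
fix [array([ 0.5686,  0.0636, -0.0154]), array([ 0.5677,  0.0653, -0.    ])]
pointer [(0.65, [0.628, 0.0685, 0.1328]), (0.19, [0.5726, 0.0649, 0.0778])]
plate_mid [(0.62, [0.4515, -0.149, 0.035]), (0.61, [0.5642, 0.0644, 0.0406])]
plate_top [(0.56, [0.4541, -0.1522, 0.0717]), (0.54, [0.5687, 0.0655, 0.0753]), (0.49, [0.6332, 0.0621, 0.1382])]
handle [(0.92, [0.4482, 0.3214, 0.0074]), (0.55, [0.5626, 0.0622, 0.0008]), (0.54, [0.2673, 0.3981, 0.0079])]
lens [(0.72, [0.5213, 0.3275, 0.0103]), (0.55, [0.3096, 0.3277, 0.0138])]
pointer []
plate_mid [(0.38, [0.5663, 0.0678, 0.0435])]
plate_top [(0.63, [0.4505, -0.1542, 0.0694]), (0.4, [0.5639, 0.0671, 0.0773]), (0.21, [0.6825, 0.301, -0.0012])]
handle [(0.57, [0.2688, 0.3993, 0.0102])]
lens []
```

View pics/home.png

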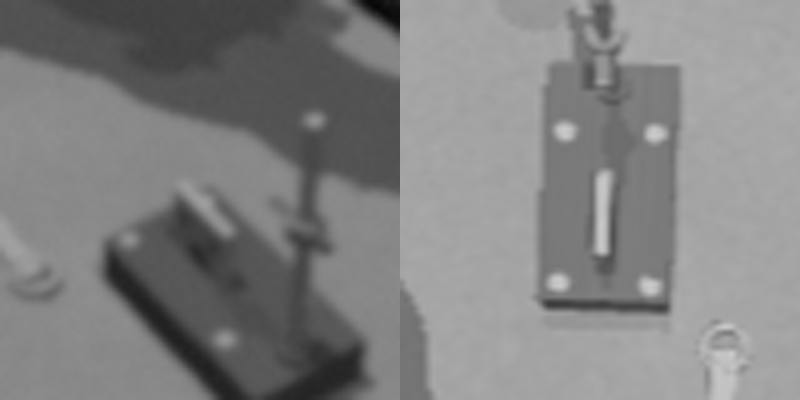

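The plate stands upright and home in the slot (left crop 205,208; right crop 603,212). Next I'll measure the pointer height from the brass pixels in both cameras, using the known lateral position.

```bash
python3 - <<'E'
from edge import *
out=[]
for n,fx in (('scene',(.5686,.0633,-.005)),('top',(.5677,.0654,-.003))):
    im=np.mean([bot.grab_frame(n)['img'].astype(np.float32) for _ in range(6)],0); p=bot.grab_frame(n)
    br=cv2.GaussianBlur(im[:,:,0]-im[:,:,2],(0,0),.5)
    u=proj(p,place(np.array([[.075,0,.14]]),fx))[0].astype(int); 
    x0,y0=u-[25,22]; sub=br[y0:y0+44,x0:x0+50]
    m=sub>0.4*np.percentile(sub,99); ys,xs=np.nonzero(m); print(n,'px/m check',u,'brass bbox',xs.min()+x0,xs.max()+x0,ys.min()+y0,ys.max()+y0,m.sum(),np.percentile(sub,[50,99]))
    for z in (.12,.13,.135,.14,.145,.15): print(z,'tip',np.round(proj(p,place(np.array([[.061,0,z]]),fx))[0],1),'collar ctr',np.round(proj(p,place(np.array([[.09,0,z]]),fx))[0],1))
    print('post top pred',np.round(proj(p,place(np.array([[.09,0,.219]]),fx))[0],1))
    v=cv2.resize(im[y0-20:y0+44,x0:x0+50],None,fx=8,fy=8,interpolation=cv2.INTER_CUBIC).clip(0,255).astype(np.uint8)[:,:,::-1].copy()
    for z in (.13,.14,.15):
        a=(proj(p,place(np.array([[.061,0,z],[.09,0,z]]),fx))-[x0,y0-20])*8+3.5
        for q in a: cv2.circle(v,tuple(int(k) for k in q),2,(255,0,255) if z==.14 else (0,255,0),-1)
    q=(proj(p,place(np.array([[.09,0,.219]]),fx))[0]-[x0,y0-20])*8+3.5; cv2.circle(v,tuple(int(k) for k in q),2,(0,0,255),-1)
    out.append(v)
cv2.imwrite('pics/ptr.png',np.hstack(out))
E
```

```text
scene px/m check [302 212] brass bbox 299 309 209 220 69 [ 0.9244681  78.07254715]
0.12 tip [298.9 214.6] collar ctr [305.4 221. ]
0.13 tip [299.1 212.1] collar ctr [305.6 218.5]
0.135 tip [299.2 210.8] collar ctr [305.8 217.2]
0.14 tip [299.3 209.5] collar ctr [305.9 215.9]
0.145 tip [299.4 208.2] collar ctr [306.  214.6]
0.15 tip [299.5 207. ] collar ctr [306.1 213.3]
post top pred [307.6 194.7]
top px/m check [227 154] brass bbox 204 231 132 159 148 [-8.2483592  78.19253357]
0.12 tip [227.6 160.8] collar ctr [228.  151.1]
0.13 tip [227.4 159.8] collar ctr [227.8 150.1]
0.135 tip [227.3 159.3] collar ctr [227.8 149.6]
0.14 tip [227.2 158.9] collar ctr [227.7 149.1]
0.145 tip [227.1 158.4] collar ctr [227.6 148.6]
0.15 tip [227.1 157.9] collar ctr [227.5 148. ]
post top pred [226.3 140.3]
```

View pics/ptr.png

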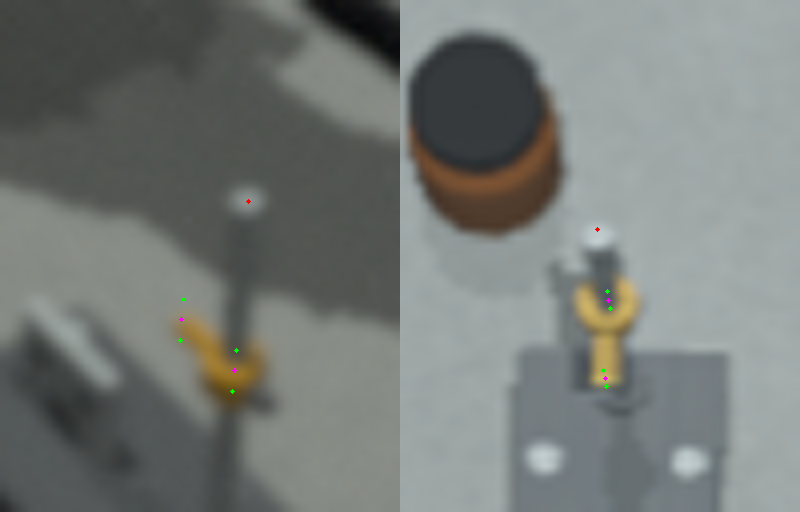

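In the left crop the brass tip (182,322) coincides with the z = 0.14 marker, and the post top matches its prediction, so the focal height is about 0.139 m. Next I'll fit the loupe's pose from the unobstructed first frames.

```bash
python3 - <<'E'
from edge import *
P=[]
for n in('scene','top'):
    p=dict(bot.grab_frame(n)); p['f']=cv2.imread(f'pics/{n}0.png').astype(np.float32).mean(2); P.append(p)
H=[(np.array([-.045,s*.009,.02]),np.array([.043,s*.009,.02])) for s in(-1,1)]
H+=[(np.array([-.045,-.009,.02]),np.array([-.045,.009,.02]))]
a=np.linspace(.4,2*np.pi-.4,25)+np.pi; C=[np.array([.075+.03*np.cos(t),.03*np.sin(t),.02]) for t in a]
H+=list(zip(C[:-1],C[1:]))
for s in (P,P[:1],P[1:]): print([np.round(v,4) for v in efit(s,H,[.448,.3215,.08])])
s=np.mean([bot.observe()['position'] for _ in range(3)],0); print(s)
E
```

```text
[array([0.4474, 0.3188, 0.0938]), np.float64(-30185.9668)]
[array([0.4542, 0.3093, 0.257 ]), np.float64(-12621.9023)]
[array([0.447 , 0.3188, 0.094 ]), np.float64(-19785.7695)]
[0.4679059  0.2267103  0.26187302]
```

```bash
python3 -m jog '[[[1,32,0,0,0,-0.045,0.5],[1,32,0,0,0,-0.045,0.5],[3,32,30,0,0,0,0.5],[0,0,40,0,0,0,0.5],[0,0,40,0,0,0,0.5]]]'; python3 -m jog '[[[0,0,35,0,0,0,0.5],[0,0,20,0,0,0,0.5],[0,0,10,0,0,0,0.5],[0,0,6,0,0,0,0.5],[0,0,0,0,0,0,0.5]]]' 30
```

```text
clock: 16.2
position: [0.4584, 0.3233, 0.1508]
tool_rot: [3.141, 0.001, -3.051]
force: [0.3, 0.2, -0.3]
grip_width: 0.0427
finger_force: 0.0
clock: 16.7
position: [0.4588, 0.3223, 0.081]
tool_rot: [3.142, 0.0, -3.052]
force: [0.5, -0.1, -1.1]
grip_width: 0.043
finger_force: 0.0
```

```bash
python3 -m jog '[[[-6,0,0,0,0,0,0.5],[0,0,4,0,0,0,0.5],[0,0,0,0,0,0,0.3],[0,0,0,0,0,0,0.2],[0,0,0,0,0,0,0.1]]]' 30; python3 -m jog '[[[0,0,0,0,0,0,0],[0,0,0,0,0,0,0],[0,0,0,0,0,0,0]]]' 90; python3 - <<'E'
from h import *
s=bot.observe(); print({k:np.round(s[k],4).tolist() for k in('position','tool_rot','force','moment','grip_width','finger_force')})
E
```

```text
clock: 17.2
position: [0.4647, 0.3228, 0.0772]
tool_rot: [3.142, 0.0, -3.052]
force: [-0.5, -0.9, 4.5]
grip_width: 0.0172
finger_force: 29.8
clock: 17.5
position: [0.4648, 0.3228, 0.0774]
tool_rot: [3.141, 0.0, -3.052]
force: [-1.8, -2.0, 10.5]
grip_width: 0.016
finger_force: 88.8
{'position': [0.4648, 0.3228, 0.0774], 'tool_rot': [3.1414, 0.0004, -3.0525], 'force': [-1.8053, -1.9531, 10.5429], 'moment': [-0.4193, 0.409, 0.0031], 'grip_width': 0.016, 'finger_force': 88.8416}
```

```bash
python3 -m jog '[[[0,0,-8,0,0,0,0],[0,0,-20,0,0,0,0],[0,0,-35,0,0,0,0],[0,0,-35,0,0,0,0],[0,0,-20,0,0,0,0]]]'; python3 -m jog '[[[0,0,-10,0,0,0.045,0],[0,-20,0,0,0,0.045,0],[0,-35,0,0,0,0,0],[0,-40,0,0,0,0,0],[0,-40,0,0,0,0,0]]]';  python3 -m jog '[[[0,-40,0,0,0,0,0],[0,-40,0,0,0,0,0],[0,-30,0,0,0,0,0],[0,0,0,0,0,0,0],[0,0,0,0,0,0,0]]]'
python3 - <<'E'
from h import *
s=bot.observe(); print({k:np.round(s[k],4).tolist() for k in('position','tool_rot','force','moment','grip_width','finger_force')})
c=[]
for n in('scene','top'):
    p=shot(n)
    for q in('lens','handle'): print(n,q,[(round(float(r['conf']),2),np.round(r['xyz'],4).tolist()) for r in bot.spot_point(q,p)][:3])
    u=proj(p,[.54,.07,.12])[0].astype(int); c.append(cv2.resize(p['img'][u[1]-40:u[1]+40,u[0]-40:u[0]+40,::-1],None,fx=5,fy=5,interpolation=cv2.INTER_CUBIC))
cv2.imwrite('pics/loupe.png',np.hstack(c))
E
```

```text
clock: 18.0
position: [0.465, 0.323, 0.1978]
tool_rot: [3.14, 0.002, -3.053]
force: [0.1, 0.2, -1.8]
grip_width: 0.0157
finger_force: 88.1
clock: 18.5
position: [0.4648, 0.1858, 0.2048]
tool_rot: [-3.141, -0.0, 3.141]
force: [1.0, 0.4, -1.4]
grip_width: 0.0157
finger_force: 88.2
clock: 19.0
position: [0.4651, 0.0771, 0.205]
tool_rot: [3.142, -0.0, 3.139]
force: [-0.3, 0.7, -0.8]
grip_width: 0.0153
finger_force: 88.2
{'position': [0.4651, 0.0771, 0.205], 'tool_rot': [3.1416, -0.0001, 3.1388], 'force': [-0.2687, 0.6721, -0.811], 'moment': [0.0246, 0.0402, 0.0193], 'grip_width': 0.0153, 'finger_force': 88.2446}
scene lens [(0.7, [0.5215, 0.0769, 0.137]), (0.53, [0.3088, 0.3284, 0.0108])]
scene handle [(0.96, [0.4503, 0.0783, 0.1362]), (0.58, [0.2643, 0.3972, 0.0125])]
top lens [(0.63, [0.3124, 0.3376, 0.011])]
top handle [(0.64, [0.2657, 0.3971, 0.0097])]
```

View pics/loupe.png

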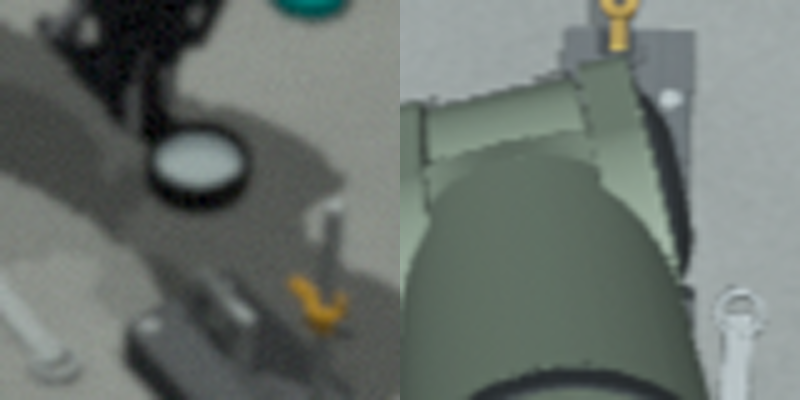

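The left crop shows the loupe gripped level, with its lens at (200,165) and nothing near it. I'll move it out over the plate and measure the rim against the plate.

```bash
python3 -m jog '[[[0,-10,-1,0,0,0,0],[-10,0,0,0,0,0,0],[-15,0,0,0,0,0,0],[-12,0,0,0,0,0,0],[-9,0,0,0,0,0,0]]]'; python3 -m jog '[[[0,0,0,0,0,0,0],[0,0,0,0,0,0,0],[0,0,0,0,0,0,0]]]'
cat > lens.py <<'E'
from edge import *
s=bot.observe(); print({k:np.round(s[k],4).tolist() for k in('clock','position','tool_rot','force','moment','grip_width')})
p=avg('scene',8); z=s['position'][2]-.0774+.010
a=np.linspace(0,2*np.pi,37)
def ring(r,z): C=[np.array([r*np.cos(t),r*np.sin(t),z]) for t in a]; return list(zip(C[:-1],C[1:]))
for dz in (-.004,0,.004):
    x,f=efit([p],ring(.03,z+.01+dz),[.568,.064,0],d=(.006,.006,.001)); print('rim fit',dz,np.round(x[:2],4),round(float(f)))
for r in bot.spot_point('lens',shot('scene')): print(round(float(r['conf']),2),np.round(r['xyz'],4))
pt=shot('top')
for q in('lens','pointer'): print('top',q,[(round(float(r['conf']),2),np.round(r['xyz'],4).tolist()) for r in bot.spot_point(q,pt)])
fs=[]
for q,f in ((p,np.array(p['img'])),(pt,pt['img'])):
    u=proj(q,[.59,.064,.12])[0].astype(int); fs.append(cv2.resize(f[u[1]-32:u[1]+32,u[0]-32:u[0]+32,::-1],None,fx=6,fy=6,interpolation=cv2.INTER_CUBIC))
cv2.imwrite('pics/fin.png',np.hstack(fs))
E
python3 lens.py
```

```text
clock: 19.8
position: [0.5125, 0.0676, 0.2058]
tool_rot: [-3.142, 0.0, 3.14]
force: [-0.5, -0.4, -1.1]
grip_width: 0.0156
finger_force: 88.3
clock: 20.1
position: [0.5109, 0.0678, 0.2058]
tool_rot: [-3.142, -0.0, 3.141]
force: [0.0, 0.7, -1.4]
grip_width: 0.0155
finger_force: 88.3
{'clock': 20.1, 'position': [0.5109, 0.0678, 0.2058], 'tool_rot': [-3.1415, -0.0005, 3.1409], 'force': [0.0175, 0.7183, -1.372], 'moment': [-0.0207, 0.0388, 0.0489], 'grip_width': 0.0155}
rim fit -0.004 [0.5685 0.0719] -6896
rim fit 0 [0.5718 0.0693] -6854
rim fit 0.004 [0.575  0.0667] -6804
0.74 [0.5694 0.0664 0.137 ]
0.68 [0.3095 0.3295 0.0093]
top lens [(0.59, [0.3088, 0.3364, 0.0091]), (0.59, [0.6967, -0.2793, -0.0008])]
top pointer []
```

View pics/fin.png

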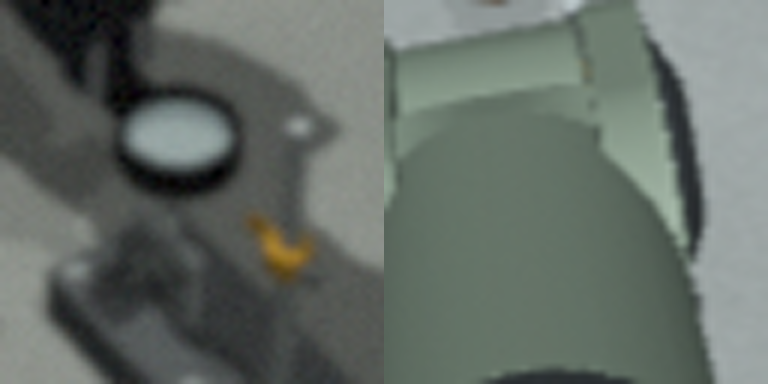

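```bash
cat > sil.py <<'E'
from edge import *
p=avg('scene',8); T=np.mean([bot.observe()['position']],0); z=T[2]-.0774+.010; print(T)
g=cv2.GaussianBlur(p['f'],(0,0),.8); gx,gy=cv2.Sobel(g,cv2.CV_32F,1,0),cv2.Sobel(g,cv2.CV_32F,0,1)
def cost(q):
    h=cv2.convexHull(proj(p,cyl(q[0],q[1],.03,z-.01,z+.01)).astype(np.float32))[:,0]; c=0;h2=np.roll(h,-1,0); L=0
    for a,b in zip(h,h2):
        e=b-a; l=np.linalg.norm(e)
        if l<1e-3: continue
        t=np.linspace(0,1,max(2,int(l*4)))[:,None]; uv=(a+e*t).astype(np.float32)
        s=-e[1]/l*cv2.remap(gx,uv[:,:1],uv[:,1:],1)+e[0]/l*cv2.remap(gy,uv[:,:1],uv[:,1:],1); c+=s.mean()*l; L+=l
    return -abs(c)/L
r=min((minimize(cost,[.568+i,.066+j],method='Nelder-Mead',options=dict(initial_simplex=[[.568+i,.066+j],[.572+i,.066+j],[.568+i,.07+j]],xatol=1e-4)) for i in(-.004,.002) for j in(-.004,.004)),key=lambda r:r.fun)
print('silhouette',np.round(r.x,4),r.fun)
u=proj(p,[r.x[0],r.x[1],z])[0].astype(int); w=p['f'][u[1]-14:u[1]+14,u[0]-14:u[0]+14]
big=cv2.resize(w,None,fx=8,fy=8,interpolation=cv2.INTER_CUBIC); th=(w.max()+w.min())/2
n,lab,st,ce=cv2.connectedComponentsWithStats((big>th).astype(np.uint8)); k=lab[112,112] or lab[100,112]
cn=cv2.findContours((lab==k).astype(np.uint8),0,1)[0][0]; el=cv2.fitEllipse(cn); c=(np.array(el[0])-3.5)/8+u-14
print('ellipse',np.round(c,2),np.round(np.array(el[1])/8,2),[np.round(atz(p,c,zz)[:2],4) for zz in (z-.003,z,z+.01)])
for m in ([.568,.064],): print('predicted ellipse ctr at slot (scene frame .5686,.0633)',np.round(proj(p,[.5686,.0633,z])[0],2))
PT=rect(-.025,.025,-.004,.004,.077)
# saved frame before lifting: loupe on the bench
E
python3 sil.py
```

```text
[0.51134594 0.06776871 0.205892  ]
silhouette [0.5694 0.0668] -90.81666564941406
ellipse [287.26 196.02] [10.95 17.47] [array([0.5649, 0.0705]), array([0.5673, 0.0686]), array([0.5754, 0.0622])]
predicted ellipse ctr at slot (scene frame .5686,.0633) [286.   197.03]
```

Vision puts the lens about 3.5 mm to +y of the slot's centre and the mechanics say about 1 mm, so I'll shift -2 mm. Height and x agree. Then settle and check.

```bash
python3 -m jog '[[[0,-1,0,0,0,0,0],[0,-1.2,0,0,0,0,0],[0,0,0,0,0,0,0],[0,0,0,0,0,0,0],[0,0,0,0,0,0,0]]]'; python3 -m jog '[[[0,0,0,0,0,0,0],[0,0,0,0,0,0,0],[0,0,0,0,0,0,0],[0,0,0,0,0,0,0],[0,0,0,0,0,0,0]]]'; python3 sil.py; python3 - <<'E'
from h import *
p=shot('scene')
for q in('lens','handle','pointer','plate_top','wrench','socket','jar','wheel'): print(q,[(round(float(r['conf']),2),np.round(r['xyz'],4).tolist()) for r in bot.spot_point(q,p)][:2])
E
```

```text
clock: 21.65
position: [0.5113, 0.0656, 0.2059]
tool_rot: [-3.142, -0.0, 3.141]
force: [-0.0, -0.5, -1.0]
grip_width: 0.0156
finger_force: 88.3
clock: 22.15
position: [0.5114, 0.0656, 0.2059]
tool_rot: [-3.142, 0.0, 3.141]
force: [0.0, -1.0, -1.6]
grip_width: 0.0163
finger_force: 88.3
[0.51135775 0.06552491 0.20589203]
silhouette [0.5689 0.0645] -92.28228759765625
ellipse [286.6 196.4] [10.93 17.58] [array([0.5651, 0.0681]), array([0.5675, 0.0662]), array([0.5756, 0.0598])]
predicted ellipse ctr at slot (scene frame .5686,.0633) [286.   197.03]
lens [(0.64, [0.3096, 0.3271, 0.0111]), (0.57, [0.5698, 0.0651, 0.1401])]
handle [(0.71, [0.4965, 0.0693, 0.1372]), (0.57, [0.2628, 0.3974, 0.0105])]
pointer [(0.43, [0.6304, 0.0656, 0.1373])]
plate_top [(0.68, [0.57, 0.0665, 0.0753]), (0.62, [0.4557, -0.1516, 0.0719])]
wrench [(0.68, [0.4277, -0.004, -0.0031])]
socket [(0.6, [0.6808, 0.3025, -0.0013]), (0.4, [0.5316, -0.476, 0.0034])]
jar [(0.75, [0.7562, 0.1234, 0.0021])]
wheel [(0.74, [0.6991, -0.2806, 0.0013])]
```

The lens (0.569, 0.065, 0.139) is over the plate top (0.570, 0.066) at the pointer's height (0.138), held steady, with the bystanders I re-checked unmoved. Handing in.

```bash
python3 -c "
from workcell import bot
print(bot.job_done())"
```

```text
the job is handed in; nothing more can be done
None
```

The job is handed in at about 23 s on the clock: the plate is fully home in the block's slot and released, and the loupe is held level over its upper edge, centred to about 2 mm, at the pointer's height (about 0.139 m).

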